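Straighten the toner bottles on the mixing bench

ROBOT

A 6-joint arm with a two-finger parallel gripper is mounted at the origin on the work surface. World frame = base frame: x ahead of the robot, y to its left, z up, the work surface at z = 0. Lengths are in mm, angles in degrees, forces in N, time in s.
With the tool pointing down it reaches from about 350 to 850 mm from the base axis. Payload 8.1 kg.
Tool frame: the origin (TCP) lies midway between the tips of the shut fingers; the grasp point (between the pads) lies 19 mm behind it; z points along the fingers, y is the line along which they close (so a half turn about z gives the same grasp; the last joint's range is limited). The gripper opens to 85 mm and grips with 20 to 120 N. Pads are 22 mm wide; open, the fingers measure 114 mm over their backs; the gripper's body (76 mm by 85 mm) begins 54 mm behind the grasp point. The pads swing forward as they close: fully open they stand 13 mm farther back than shut.
Start: joints at [62.945, 7.471, 85.268, -0, 87.261, -4.893], TCP at [226.315, 555.686, 231.292] pointing down, gripper open.
Joint ranges: [-169.43, 169.43], [-51.17, 129.36], [1.28, 143.12], [-76.62, 256.62], [0, 156.53], [-152.29, 152.29]. Speed limits (degrees/s): [136.94, 136.94, 159.86, 180, 180, 180].

INTERFACE

Orientations are given as [roll, pitch, yaw] about the fixed x, y, z axes, in that order (R = Rz(yaw) Ry(pitch) Rx(roll)).
In Python, from bench import sense, snapshot, order, finder gives the robot as it stands.
- The arm moves only by the tool send_rows, never from a script. Its argument "steps" is a list of rows, each a list of 2 entries, a list of its own where there are three numbers: the shift along the world's x, y, z in units of 30 mm (1.0 is 30 mm), then the turn, a rotation vector about the world's x, y, z in rad. In form: [[[dx, dy, dz], [wx, wy, wz]], ...]. A call has 1 to 10 rows; each row is the pose to reach, as a shift and turn from the pose commanded when the call began; what a row does not reach only later rows make up. A row lasts 1/8 s, in which the tool goes at most 62.5 mm and 10.7 degrees, less where a joint would pass 70% of its speed; a pose out of reach is approached as far as the arm can. A call with a gripper value outside its range is refused whole. "fingers" is the closure, from 0 (fully open) to 1 (shut), set as the call begins (left out, the last holds). The fingers move at their own pace and stop on an object; "squeeze" is the grip in N (left out, the last holds). Time passes only in rows, so rows that repeat a pose let the fingers close. It gives the time, the measured TCP pose, the force, the opening and the grip force at its end, in the units of the state.
- sense(): the state, without advancing time (a new reading comes with each control period).
- snapshot(name): name is "scene" or "top"; returns a dict with "img" (384x512x3 uint8, red, green, blue), "K" (3x3 intrinsics, pixels), "pose" (4x4, takes a point from camera to world coordinates). Camera axes: x right, y up, looking along -z (the intrinsics and any distortion apply to the point x, -y, -z); pixel columns grow to the right and rows downward; lengths in mm; the calibration is good to about 2 mm. A picture is of the moment at which its call begins. There is no depth.
- order.hand_in(): hands the job in; it is judged then, once.
Trained networks look in the newest picture that a camera, given by its name, has taken for a name from the list of things; names that differ only in an ending like _2 or _b are one class to them, and where a whole thing is asked for, a point or a joint stands for the part that bears it (a point fixed in the world has none). Each returns a list of dicts, best first, with "confidence" (0 to 1); they miss things now and then, are a little off and sometimes report something else, mostly with a low value. They report only what shows in the picture. A call takes as long as a camera call.
- finder.find_in(label, camera): "box" ([left, top, width, height] as shares, 0 to 1, of the picture: columns of its width, rows of its height, round what is visible of it).
- finder.trace(label, camera): "mask" (384x512 bool, what is visible of it) and "box" ([left, top, width, height] as shares, 0 to 1, of the picture: columns of its width, rows of its height, round what is visible of it).
- finder.pinpoint(label, camera): "at" ([column, row] as shares, 0 to 1, of the picture: columns of its width, rows of its height: a listed point, or the origin of a listed thing).
The state is a dict: "time": time; "joint_pos": joint angles; "qd": joint speeds; "joint_efforts": joint torques, N m; "tool_pos": TCP position; "tcp_rot": TCP orientation; "ft_force": force on the tool from outside, world axes, zero at the start; "wrist_torque": the same for the moment, N m; "finger_gap": finger opening in mm; "grip_force": force on a finger pad.
Only numpy, scipy, OpenCV 4.12 (cv2) and the standard library are available. Lean on these libraries where they do the work, as an engineer would, in place of code of your own. Each camera call takes 0.05 s, during which the arm holds its last target. There are 200 camera calls.

TASK

Put this paint-mixing bench straight: the blue and the yellow toner bottle stand in each other's drip trays and the red one was left on the scale, so stand each bottle upright in the drip tray of its own colour. The small silver touch-up tin left in the red tray belongs in the sloped roller lane, resting at the low end against the green stop. Do not tip a bottle over, and leave the lidded mixing cup where it stands.

Things in the scene. Friction and masses are not known exactly. Their poses are not given: they have to be found in the camera images.
- bottle_red: Red toner bottle, loose, 0.3 kg, round: white body 60 mm dia, 80 mm high, with a red label and red lid disc (57 mm dia, top 88 mm up). On the lid stands a central dark round grip, 26 mm dia, from 88 to 128 mm up: take it there from above, any yaw. Origin: centre of underside, z up. Starts on the scale's pan.
- bottle_blue: Blue toner bottle, loose, 0.3 kg, round: white body 60 mm dia, 80 mm high, with a blue label and blue lid disc (57 mm dia, top 88 mm up). On the lid stands a central dark round grip, 26 mm dia, from 88 to 128 mm up: take it there from above, any yaw. Origin: centre of underside, z up. Starts in the yellow tray.
- bottle_yellow: Yellow toner bottle, loose, 0.3 kg, round: white body 60 mm dia, 80 mm high, with a yellow label and yellow lid disc (57 mm dia, top 88 mm up). On the lid stands a central dark round grip, 26 mm dia, from 88 to 128 mm up: take it there from above, any yaw. Origin: centre of underside, z up. Starts in the blue tray.
- tin: Silver touch-up tin, white band, loose, 0.2 kg, round, 56 mm dia (rims 57), 62 mm high. Origin: centre of underside, z up. Starts in the red tray. Let go upright in the lane's upper half it tips flush onto the bed and slides to the stop in about 1 s; there it leans 15 degrees, origin at x = -95, z = +60 mm in the lane's frame, y free by 10 mm.
- tray_red: Red drip tray, fixed: 92 mm square outside, 84 mm inside, 13 mm high; floor 4 mm above its origin (centre of underside, z up, sides along x and y). One of three in a row along their y, in any order, 118 mm apart, on a grey plinth 18 mm high with end cheeks and a rear wire up to 37 mm above the bench. Holds the tin at the start.
- tray_blue: Blue drip tray, fixed: 92 mm square outside, 84 mm inside, 13 mm high; floor 4 mm above its origin (centre of underside, z up, sides along x and y). One of three in a row along their y, in any order, 118 mm apart, on a grey plinth 18 mm high with end cheeks and a rear wire up to 37 mm above the bench. Holds the yellow bottle at the start.
- tray_yellow: Yellow drip tray, fixed: 92 mm square outside, 84 mm inside, 13 mm high; floor 4 mm above its origin (centre of underside, z up, sides along x and y). One of three in a row along their y, in any order, 118 mm apart, on a grey plinth 18 mm high with end cheeks and a rear wire up to 37 mm above the bench. Holds the blue bottle at the start.
- lane: Flow lane, fixed: easy-running roller bed, 260 mm long, falling 15 degrees to its -x. Origin on the bench under its middle, z up; bed height 85 mm + 0.268 x. 76 mm between guides 18 mm above the bed (91 outside). Green stop at the low end. Wire hoops 89 mm above the bed cover x < -25, so load from above at x about +70 mm, gripping across the lane (along its y), fingertips above the guides.
- scale: Paint scale, fixed: white housing 150 x 150 mm, round steel pan 144 mm dia, its top 46 mm above the bench; a display at its own +x side, 80 to 125 mm from the pan's centre, 110 mm wide, 160 mm high. Origin: on the bench under the pan's centre, z up.
- cup: Bystander: clear mixing cup with a black lid, loose, 82 mm dia over the lid, 96 mm high. Origin: centre of underside, z up. Leave it alone.

How it is judged:
By the outcome, as a careful person would: the job done as asked, in the order asked, and still so for the second after the job is handed in, with the robot touching nothing.
It also fails if it takes over 115 s, if anything falls off the work surface, if the arm or the gripper's body presses on something with over 40 N, if the wrist force passes 120 N, or if a joint passes its speed limit or range.

## Working session

There is one attempt and no reset: what is moved stays moved. The work goes in short steps, Python scripts to look and compute and a tool call to move; the robot and the scene stay as the last step left them, time stands still between calls to the robot, and variables do not carry over. Pictures are saved under pics/ and viewed, at most 14 in all, crops included, and the job is handed in when it is done.

Besides the shell and the picture viewer there is one more tool, called by a JSON object that holds its "name" and its "arguments", one argument or row to a line. send_rows: Moves the arm, as the interface text tells. Its arguments: {"type":"object","properties":{"steps":{"type":"array"},"fingers":{"type":"number"},"squeeze":{"type":"number"}},"required":["steps"]}

```bash
mkdir -p pics; cat > h.py <<'E'
import numpy as np, cv2
from bench import sense, snapshot, order, finder
def ray(s,u,v):
    K=np.array(s['K']);P=np.array(s['pose'])
    d=np.array([(u-K[0,2])/K[0,0],-(v-K[1,2])/K[1,1],-1.])
    return P[:3,3],P[:3,:3]@d
def atz(s,u,v,z):
    o,d=ray(s,u,v); return (o+d*(z-o[2])/d[2])[:2]
def proj(s,p):
    K=np.array(s['K']);P=np.array(s['pose'])
    c=P[:3,:3].T@(np.array(p,float)-P[:3,3]); c=c*[1,-1,-1]; q=K@c; return q[:2]/q[2]
E
python3 - <<'E'
from h import *
for n in("scene","top"):
    s=snapshot(n); print({k:(np.round(v,3).tolist()) for k,v in s.items() if k!='img'})
    cv2.imwrite(f'pics/{n}0.png',cv2.resize(s['img'][:,:,::-1],(800,600)))
    for l in "bottle_red bottle_blue bottle_yellow tin tray_red tray_blue tray_yellow lane scale cup".split():
        for f in finder.find_in(l,n)[:2]: print(n,l,round(f['confidence'],2),np.round(np.array(f['box'])*[512,384,512,384],1))
        for f in finder.pinpoint(l,n)[:1]: 
            a=np.array(f['at'])*[512,384]; print('   pt',round(f['confidence'],2),a.round(1), atz(s,*a,0).round(1))
print(sense())
E
```

```text
{'K': [[441.081, 0.0, 251.677], [0.0, 441.081, 195.305], [0.0, 0.0, 1.0]], 'pose': [[0.676, -0.422, 0.605, 1139.515], [0.737, 0.4, -0.545, -547.423], [-0.012, 0.814, 0.581, 644.53], [0.0, 0.0, 0.0, 1.0]]}
scene bottle_red 0.65 [302.6  96.3  18.8  51.4]
scene bottle_red 0.38 [156.2 175.8  38.   51.2]
   pt 0.66 [309.1 141.9] [382.8 371.2]
scene bottle_blue 0.55 [271.6 181.8  29.1  56.4]
   pt 0.86 [281.9 226.4] [606.2  24.9]
scene bottle_yellow 0.61 [307.  155.3  26.   59.1]
   pt 0.72 [321.1 203. ] [609.1 159. ]
scene tin 0.82 [228.  222.1  31.2  39.7]
   pt 0.58 [248.  252.7] [618.  -90.3]
scene tray_red 0.93 [212.4 236.4  57.6  34.7]
scene tray_red 0.45 [305.5 156.6  28.3  54.8]
   pt 0.78 [241.7 249.7] [601.8 -93.9]
scene tray_blue 0.66 [300.8 196.1  49.8  30.2]
   pt 0.78 [323.1 210.4] [631.8 139.7]
scene tray_yellow 0.86 [254.  215.6  59.4  28.1]
scene lane 0.84 [ 34.7 170.9 129.9 133. ]
   pt 0.67 [240.9 249.9] [601.1 -95.6]
scene scale 0.92 [275.4 111.   83.4  58.1]
   pt 0.57 [308.  151.8] [420.4 324. ]
scene cup 0.61 [274.2 110.6  88.1  58.8]
   pt 0.82 [178.2 220.2] [ 423.9
[... 1032 characters left out ...]
.1 -130.3]
{'time': 2.1, 'joint_pos': array([ 6.29458240e+01,  7.46963435e+00,  8.52681819e+01,  1.00123841e-03,
        8.72624122e+01, -4.89123563e+00]), 'qd': array([-0.006661  , -0.00071066, -0.17244303,  0.02844347, -0.04192076,
       -0.0308568 ]), 'joint_efforts': array([ 1.86285847e-04, -5.69303477e+01, -5.00851285e+01, -5.84795794e-05,
        1.13521244e-03, -1.13277213e-05]), 'tool_pos': array([226.29937059, 555.68410377, 231.30453939]), 'tcp_rot': array([-1.79999858e+02, -1.01593867e-03,  1.57837012e+02]), 'ft_force': array([ 0.34069223,  0.63859931, -0.40844239]), 'wrist_torque': array([-0.02837667, -0.02750396, -0.00016159]), 'grip_force': 0.0, 'finger_gap': 85.42023773830441}
```

View pics/scene0.png

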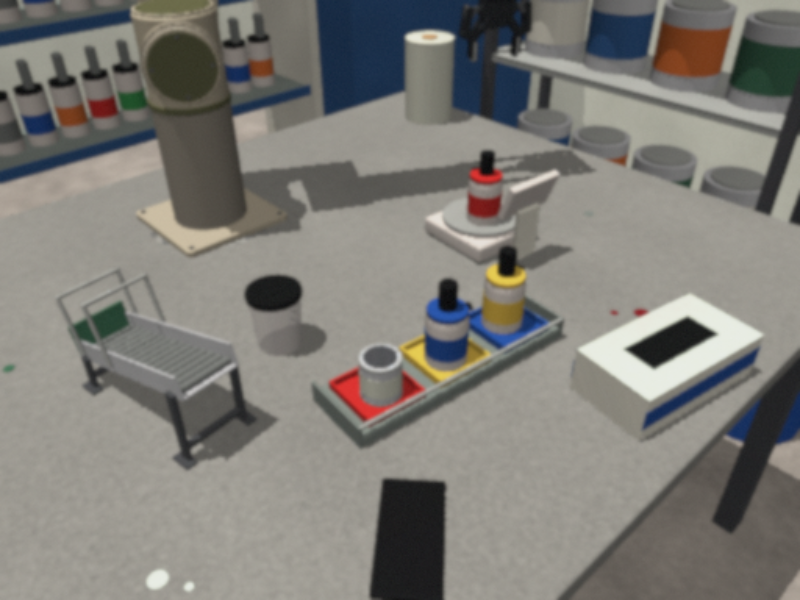

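View pics/top0.png

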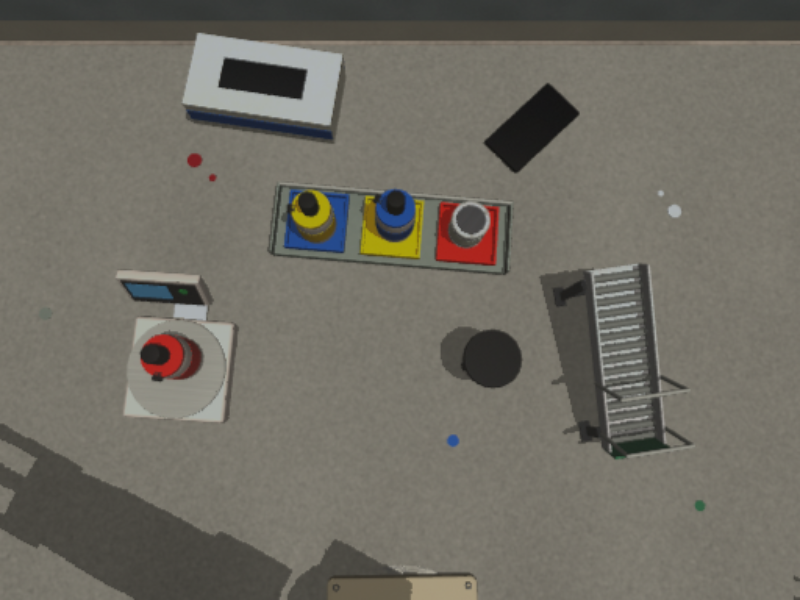

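The top view shows the lane on the right (600–660, 265–455), with its low end and green stop towards the robot. The tray row runs blue, yellow, red at (275–510, 190–270), and the cup is at (490, 358). Next I'll zoom in to measure.

```bash
cat > meas.py <<'E'
from h import *
S={n:snapshot(n) for n in("top","scene")}
def box(l,n):
    f=finder.find_in(l,n); return None if not f else (np.array(f[0]['box'])*[512,384,512,384]).astype(int)
zu={'bottle_red':46,'bottle_blue':22,'bottle_yellow':22}
def blob(s,m,x,y,w,h,p=6):
    M=np.zeros_like(m); M[max(y-p,0):y+h+p,max(x-p,0):x+w+p]=m[max(y-p,0):y+h+p,max(x-p,0):x+w+p]
    n,lab,st,c=cv2.connectedComponentsWithStats(M.astype(np.uint8)); 
    i=1+st[1:,4].argmax(); return c[i],st[i]
def tri(rays):
    A=np.zeros((3,3));b=np.zeros(3)
    for o,d in rays:
        d=d/np.linalg.norm(d);Q=np.eye(3)-np.outer(d,d);A+=Q;b+=Q@o
    return np.linalg.solve(A,b)
E
python3 - <<'E'
from meas import *
for l,z in zu.items():
    R=[]
    for n,s in S.items():
        b=box(l,n)
        if l=='bottle_red' and n=='top': pass
        dark=(s['img'].max(2)<55)
        c,st=blob(s,dark,*b); R.append(ray(s,*c)); print(l,n,c.round(1),st,atz(s,*c,z+108).round(1))
    print('  tri',tri(R).round(1))
# trays by hue
for l in('tray_red','tray_blue','tray_yellow'):
  for n,s in S.items():
    f=finder.trace(l,n)
    if f:
      m=f[0]['mask'].astype(np.uint8); pts=np.argwhere(m)[:,::-1]
      w=np.array([atz(s,*p,26) for p in pts],np.float32); r=cv2.minAreaRect(w); print(l,n,round(f[0]['confidence'],2),np.round(r[0],1),np.round(r[1],1),round(r[2],1))
for n in S:
  for f in finder.trace('tin',n)[:1]:
    s=S[n];pts=np.argwhere(f['mask'])[:,::-1]; print('tin',n,pts.min(0),pts.max(0),atz(s,*pts.mean(0),53).round(1))
t=S['top']['img'][:,:,::-1]; c=S['scene']['img'][:,:,::-1]
a=cv2.resize(t[160:305,340:450],None,fx=4,fy=4,interpolation=cv2.INTER_CUBIC); cv2.imwrite('pics/lt.png',a)
a=cv2.resize(c[165:305,25:175],None,fx=4,fy=4,interpolation=cv2.INTER_CUBIC); cv2.imwrite('pics/ls.png',a)
a=cv2.resize(t[112:182,165:335],None,fx=4.5,fy=4.5,interpolation=cv2.INTER_CUBIC); cv2.imwrite('pics/tt.png',a)
E
```

```text
bottle_red top [ 98.6 226.6] [ 90 221  18  12 182] [423.4 319. ]
bottle_red scene [311.2 103.6] [307  97   9  14 103] [425.4 316.9]
  tri [423.4 319.4 152.6]
bottle_blue top [252.7 129.7] [247 122  12  16 150] [632.6   6.7]
bottle_blue scene [286.5 188.6] [281 179  11  20 187] [635.2   3.4]
  tri [633.    6.4 127.6]
bottle_yellow top [196.9 130.2] [191 123  13  15 140] [631.7 127.8]
bottle_yellow scene [324.4 166.5] [319 158  12  18 166] [633.5 125.5]
  tri [632.  127.8 128.4]
tray_red top 0.78 [ 616.2 -106.5] [100.7  98.1] 84.5
tray_red scene 0.79 [ 614.3 -110.8] [99.5 92.4] 84.6
tray_blue top 0.94 [638.8 126.7] [96.5 97. ] 85.0
tray_blue scene 0.86 [637.2 122.4] [106.6  89.6] 82.8
tray_yellow top 0.65 [627.2   9.3] [94.4 95.3] 84.6
tray_yellow scene 0.62 [625.    6.2] [107.2  94.7] 82.6
tin top [287 129] [313 158] [ 623.9 -106.3]
```

View pics/lt.png

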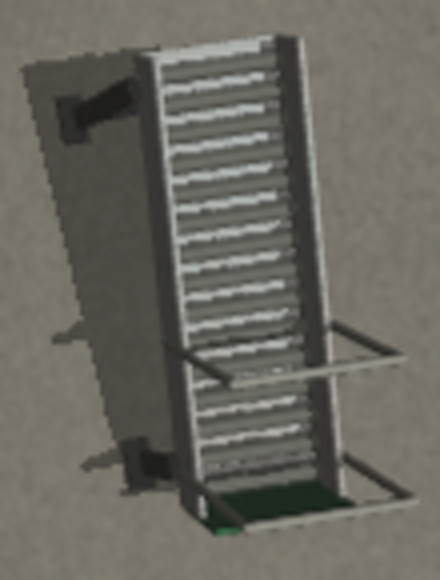

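View pics/ls.png

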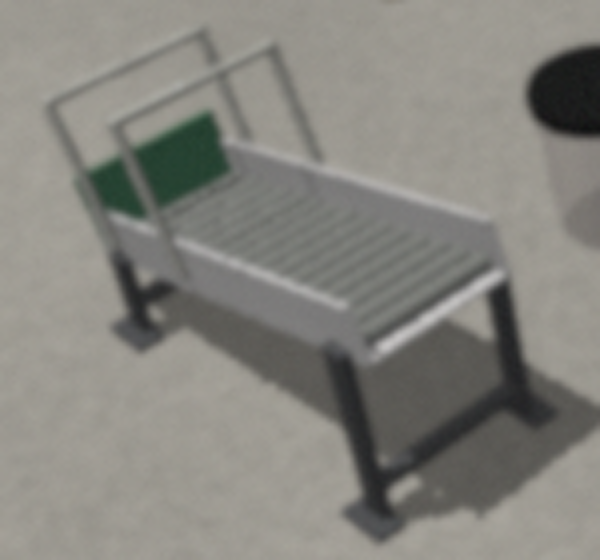

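View pics/tt.png

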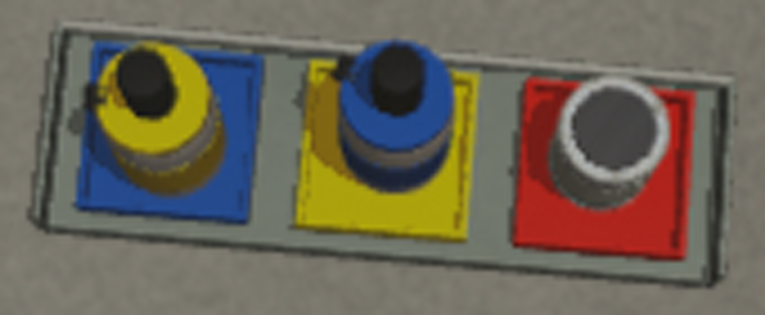

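The lane crop gives its guide-top corners at about (157,55), (303,40), (205,520) and (340,487), and the scene crop gives the matching ones. I'll fit the lane and tray-row poses from these.

```bash
python3 - <<'E'
from meas import *
from scipy.optimize import least_squares
t=lambda p:np.array(p)/4+[340,160]; c=lambda p:np.array(p)/4+[25,165]
# (cam,pix,sx,sy)
D=[('top',t((158,54)),1,1),('top',t((302,40)),1,-1),('top',t((206,518)),-1,1),('top',t((342,487)),-1,-1),
('scene',c((350,305)),1,-1),('scene',c((492,219)),1,1),('scene',c((228,145)),-1,1),('scene',c((112,212)),-1,-1)]
def f(q,full=True):
    x,y,a,L,dz=q; r=[]
    for n,p,sx,sy in D:
        X=sx*L;Y=sy*41.75
        r.append(proj(S[n],[x+X*np.cos(a)-Y*np.sin(a),y+X*np.sin(a)+Y*np.cos(a),85+.268*X+18.6+dz])-p)
    return np.array(r).ravel()
for fix in(0,1):
    r=least_squares(f,[430,-300,0.1,128,0],x_scale=[10,10,.1,5 ,3],bounds=([0,-600,-1,120,-1e-3 if fix else -20],[900,0,1,140,1e-3 if fix else 20]))
    print(r.x.round(3),np.degrees(r.x[2]).round(2),r.fun.reshape(-1,2).round(1).tolist())
tt=lambda p:np.array(p)/4.5+[165,112]
T=[(0,1,[(95,42),(263,55),(77,207),(248,222)]),(1,0,[(308,60),(478,73),(293,227),(467,240)]),(2,-1,[(525,77),(694,92),(513,244),(688,258)])]
def g(q):
    x,y,a=q;r=[]
    for _,k,P in T:
        for (sx,sy),p in zip([(1,1),(1,-1),(-1,1),(-1,-1)],P):
            X=46*sx;Y=46*sy+118*k
            r.append(proj(S['top'],[x+X*np.cos(a)-Y*np.sin(a),y+X*np.sin(a)+Y*np.cos(a),31])-tt(p))
    return np.array(r).ravel()
r=least_squares(g,[628,9,-.09],x_scale=[10,10,.1]);print('row',r.x.round(2),np.degrees(r.x[2]),np.abs(r.fun).max())
x,y,a=r.x
for n,k in(('blue',1),('yellow',0),('red',-1)): print(n,np.round([x-118*k*np.sin(a),y+118*k*np.cos(a)],1))
# tin top disc
s=S['top'];p=tt((613,124));print('tin top',atz(s,*p,84))
# plinth/tin bottom check in scene
f_=finder.find_in('tin','scene');print(np.array(f_[0]['box'])*[512,384,512,384])
for xx,yy in[(621,-106),(624,-106)]:
    print([proj(S['scene'],[xx,yy,z]).round(1).tolist() for z in(22,84)])
for l in('cup','scale'):
  for n in S:
    a=np.array(finder.pinpoint(l,n)[0]['at'])*[512,384]; print(l,n,atz(S[n],*a,0).round(0))
E
```

```text
[ 4.16278e+02 -3.16693e+02  1.36000e-01  1.21833e+02 -3.61100e+00] 7.79 [[-2.2, 1.0], [-0.2, -0.9], [-2.8, -2.1], [-0.1, 0.0], [-1.4, 1.5], [0.6, -0.3], [0.6, -1.7], [-4.9, -0.4]]
[ 4.17500e+02 -3.16499e+02  1.35000e-01  1.21462e+02 -1.00000e-03] 7.75 [[-1.7, 0.2], [0.5, -1.6], [-2.4, -2.7], [0.5, -0.6], [-1.5, 0.2], [0.6, -1.6], [0.7, -2.8], [-5.0, -1.5]]
row [ 6.2559e+02  9.2200e+00 -9.0000e-02] -5.062411881046098 0.48002383355753864
blue [636.  126.8]
yellow [625.6   9.2]
red [ 615.2 -108.3]
tin top [ 623.48697918 -105.19631944]
[227.8912 222.6048  30.3104  36.7872]
[[243.2, 249.2], [242.5, 226.1]]
[[244.1, 249.9], [243.5, 226.8]]
cup top [ 421. -128.]Traceback (most recent call last):
  File "<stdin>", line 36, in <module>
IndexError: list index out of range
```

```bash
python3 - <<'E'
from meas import *
from scipy.optimize import least_squares
t=lambda p:np.array(p)/4+[340,160]; c=lambda p:np.array(p)/4+[25,165]
D=[('top',t((158,54)),1,1),('top',t((302,40)),1,-1),('top',t((206,518)),-1,1),('top',t((342,487)),-1,-1),
('scene',c((350,305)),1,-1),('scene',c((492,219)),1,1),('scene',c((228,145)),-1,1)]
def f(q):
    x,y,a,L,w,M=q; r=[]
    for n,p,sx,sy in D:
        X=L if sx>0 else -M;Y=sy*w
        r.append(proj(S[n],[x+X*np.cos(a)-Y*np.sin(a),y+X*np.sin(a)+Y*np.cos(a),85+.268*X+18.6])-p)
    return np.array(r).ravel()
for M in(126,None):
    g=(lambda q:f(np.r_[q,q[3]]))
    r=least_squares(g,[430,-300,0.1,128,40],x_scale=[10,10,.1,5,3])
print(r.x.round(3),np.degrees(r.x[2]).round(2),r.fun.reshape(-1,2).round(1).tolist())
im=S['top']['img'][:,:,::-1].copy();x,y,a=r.x[:3]
B=cv2.resize(im,None,fx=4,fy=4,interpolation=cv2.INTER_CUBIC)
def w(X,Y,Z): return proj(S['top'],[x+X*np.cos(a)-Y*np.sin(a),y+X*np.sin(a)+Y*np.cos(a),Z])
for X in(-125.6,0,70,125.6):
  for dz in(0,18.6):
    p,q=[tuple(((w(X,Y,85+.268*X+dz)+.5)*4-.5).astype(int).tolist()) for Y in(38,-38)]; cv2.line(B,p,q,(0,0,255) if dz else (255,0,0),1)
cv2.imwrite('pics/lo.png',B[640:1220,1360:1800])
E
```

```text
[ 4.16589e+02 -3.17541e+02  1.37000e-01  1.22570e+02  3.91240e+01] 7.87 [[-0.1, 0.0], [-0.4, -1.6], [-0.6, -1.9], [-0.0, 0.5], [-0.5, -0.5], [-0.8, -0.9], [-1.4, -2.3]]
```

View pics/lo.png

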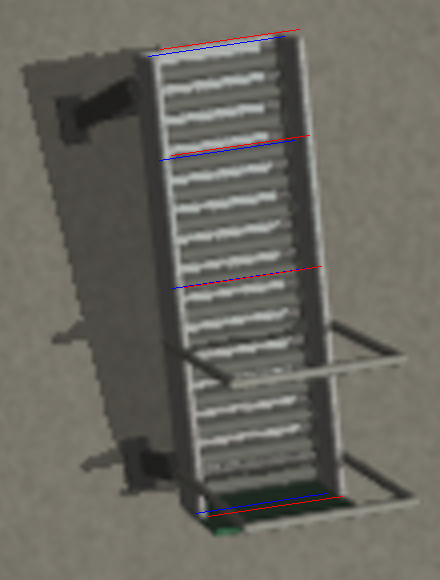

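{"name": "send_rows", "arguments": {
  "steps": [
    [[13.24,-22.04,0],[0,0,0.524]],
    [[13.24,-22.04,0],[0,0,0.524]],
    [[13.24,-22.04,0],[0,0,0.524]],
    [[13.24,-22.04,0],[0,0,0.524]],
    [[13.24,-22.04,0],[0,0,0.524]],
    [[13.24,-22.04,0],[0,0,0.524]],
    [[13.24,-22.04,0],[0,0,0.524]],
    [[13.24,-22.04,0],[0,0,0.524]],
    [[13.24,-22.04,0],[0,0,0.524]],
    [[13.24,-22.04,0],[0,0,0.524]]
  ],
  "fingers": 0,
  "squeeze": 50
}}

```text
time: 4.5
tool_pos: [546.2, 23.0, 231.7]
tcp_rot: [-180.0, 0.1, -172.1]
ft_force: [1.2, 0.3, 0.5]
finger_gap: 85.0
grip_force: 0.0
```

{"name": "send_rows", "arguments": {
  "steps": [
    [[2.5,-4.15,0],[0,0,0]],
    [[2.5,-4.15,0],[0,0,0]],
    [[2.5,-4.15,-1],[0,0,0]],
    [[2.5,-4.15,-2],[0,0,0]],
    [[2.5,-4.15,-2],[0,0,0]],
    [[2.5,-4.15,-2],[0,0,0]]
  ]
}}

```text
time: 5.25
tool_pos: [620.7, -99.4, 172.7]
tcp_rot: [-180.0, 0.1, -172.1]
ft_force: [1.5, -1.2, 0.6]
finger_gap: 85.2
grip_force: 0.0
```

```bash
python3 -c "
from h import *
s=sense();print(s['tool_pos'],s['tcp_rot'],s['joint_pos'])"
```

```text
[620.68250423 -99.39134362 172.6677019 ] [-1.79976123e+02  6.55679825e-02 -1.72118158e+02] [-1.37708751e+01  1.36262939e+01  8.45144404e+01  2.02215594e-03
  8.17895144e+01 -1.11652991e+02]
```

{"name": "send_rows", "arguments": {
  "steps": [
    [[0.09,-0.2,-1],[0,0,0]],
    [[0.09,-0.2,-2.5],[0,0,0]],
    [[0.09,-0.2,-3.6],[0,0,0]],
    [[0.09,-0.2,-4.29],[0,0,0]],
    [[0.09,-0.2,-4.29],[0,0,0]]
  ]
}}

```text
time: 5.88
tool_pos: [622.5, -105.1, 42.2]
tcp_rot: [180.0, -0.1, -172.1]
ft_force: [-0.4, -0.2, 0.2]
finger_gap: 85.6
grip_force: 0.0
```

{"name": "send_rows", "arguments": {
  "steps": [
    [[0,0,0],[0,0,0]],
    [[0,0,0],[0,0,0]],
    [[0,0,0],[0,0,0]],
    [[0,0,0],[0,0,0]],
    [[0,0,0],[0,0,0]],
    [[0,0,0],[0,0,0]]
  ],
  "fingers": 1,
  "squeeze": 50
}}

```text
time: 6.62
tool_pos: [624.8, -106.0, 45.3]
tcp_rot: [-179.9, 0.2, -172.1]
ft_force: [-0.6, 0.7, 5.9]
finger_gap: 54.7
grip_force: 53.4
```

{"name": "send_rows", "arguments": {
  "steps": [
    [[0,0,1],[0,0,0]],
    [[0,0,3],[0,0,0]],
    [[-0.5,-0.8,4.6],[0,0,0]],
    [[-1.5,-2.2,5.2],[0,0,0]],
    [[-2.5,-3.67,5.2],[0,0,0]],
    [[-3.5,-5.14,5.2],[0,0,0]],
    [[-4.2,-6.2,5.2],[0,0,0]],
    [[-4.6,-6.75,5.2],[0,0,0]],
    [[-4.6,-6.75,5.2],[0,0,0]],
    [[-4.6,-6.75,5.2],[0,0,0]]
  ]
}}

```text
time: 7.88
tool_pos: [485.5, -307.2, 198.7]
tcp_rot: [180.0, 0.0, -172.1]
ft_force: [-1.1, -0.4, -2.4]
finger_gap: 55.0
grip_force: 53.6
```

```bash
python3 -c "
from h import *
s=snapshot('top');s=sense();print(s['tool_pos'],s['tcp_rot'],s['grip_force'])
for n in('top','scene'):
  s=snapshot(n)
  cv2.imwrite('pics/c%s.png'%n,cv2.resize((s['img'][150:310,310:470] if n=='top' else s['img'][120:310,20:260])[:,:,::-1],None,fx=3,fy=3,interpolation=cv2.INTER_CUBIC))
a=cv2.imread('pics/ctop.png');b=cv2.imread('pics/cscene.png');h=480
j=np.hstack([cv2.resize(a,(380,380)),cv2.resize(b,(400,380))]);cv2.imwrite('pics/c1.png',j)"
```

```text
[ 485.65488428 -307.04428864  198.63762186] [ 1.79976946e+02  1.79687270e-02 -1.72068471e+02] 53.579562306404114
```

View pics/c1.png

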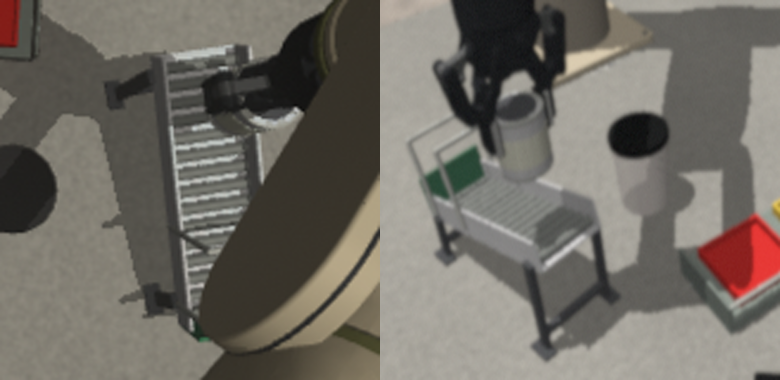

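The tin hangs upright over the lane's upper half, clear of the hoops. I'll lower it now.

{"name": "send_rows", "arguments": {
  "steps": [
    [[0,0,-0.8],[0,0,0]],
    [[0,0,-1.5],[0,0,0]],
    [[0,0,-1.9],[0,0,0]],
    [[0,0,-2.05],[0,0,0]],
    [[0,0,-2.05],[0,0,0]],
    [[0,0,-2.05],[0,0,0]]
  ]
}}

```text
time: 8.78
tool_pos: [485.5, -308.4, 138.2]
tcp_rot: [-179.9, 0.1, -172.1]
ft_force: [0.1, -0.2, -1.2]
finger_gap: 55.1
grip_force: 53.6
```

```bash
python3 -c "
from h import *
s=sense();print(s['tool_pos'],s['ft_force'],s['grip_force'])"
```

```text
[ 485.49603997 -308.44256137  138.15670642] [ 0.11244314 -0.17671984 -1.19867692] 53.579009771347046
```

{"name": "send_rows", "arguments": {
  "steps": [
    [[0,0,-0.1],[0,0,0]],
    [[0,0,-0.1],[0,0,0]]
  ]
}}

```text
time: 9.02
tool_pos: [484.9, -308.1, 134.1]
tcp_rot: [180.0, -0.0, -172.1]
ft_force: [1.1, 0.5, -3.1]
finger_gap: 55.1
grip_force: 53.6
```

{"name": "send_rows", "arguments": {
  "steps": [
    [[0,0,0],[0,0,0]],
    [[0,0,0],[0,0,0]],
    [[0,0,0],[0,0,0]],
    [[0,0,0],[0,0,0]],
    [[0,0,1],[0,0,0]],
    [[0,0,2.5],[0,0,0]],
    [[0,0,3.5],[0,0,0]],
    [[0,0,3.5],[0,0,0]]
  ],
  "fingers": 0
}}

```text
time: 10.02
tool_pos: [486.4, -309.2, 242.8]
tcp_rot: [-179.7, 0.3, -172.1]
ft_force: [0.8, 0.2, 0.1]
finger_gap: 85.6
grip_force: 0.0
```

{"name": "send_rows", "arguments": {
  "steps": [
    [[1,2.1,0],[0,0,0]],
    [[1.8,3.9,0],[0,0,0]],
    [[2.6,5.6,0],[0,0,0]],
    [[3.4,7.3,0],[0,0,0]],
    [[4.2,9,0],[0,0,0]],
    [[4.7,10.1,-1],[0,0,0]],
    [[4.89,10.5,-2],[0,0,0]],
    [[4.89,10.5,-2],[0,0,0]],
    [[4.89,10.5,-2],[0,0,0]]
  ]
}}

```text
time: 11.15
tool_pos: [631.5, 6.3, 179.5]
tcp_rot: [-180.0, -0.0, -172.2]
ft_force: [0.2, 0.2, 0.6]
finger_gap: 85.4
grip_force: 0.0
```

```bash
python3 -c "
from meas import *
s=sense();print(s['tool_pos'])
for n in('top','scene'):
  s=S[n]; cv2.imwrite('pics/c%s.png'%n,cv2.resize((s['img'][150:310,310:470] if n=='top' else s['img'][120:310,20:260])[:,:,::-1],(380,380),interpolation=cv2.INTER_CUBIC))
cv2.imwrite('pics/c2.png',np.hstack([cv2.imread('pics/ctop.png'),cv2.imread('pics/cscene.png')]))"
```

```text
[632.34016168   5.85272534 180.90980434]
```

View pics/c2.png

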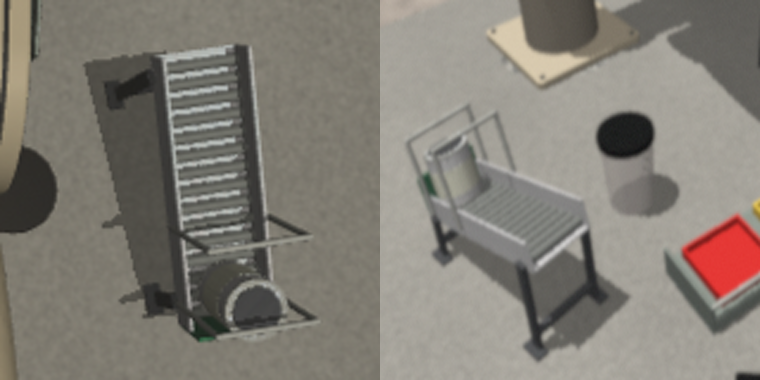

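The tin rests against the green stop at the low end. Next is the blue bottle.

{"name": "send_rows", "arguments": {
  "steps": [
    [[0.02,0.02,-0.8],[0,0,0]],
    [[0.02,0.02,-1.6],[0,0,0]],
    [[0.02,0.02,-2.1],[0,0,0]],
    [[0.02,0.02,-2.18],[0,0,0]],
    [[0.02,0.02,-2.18],[0,0,0]]
  ]
}}

```text
time: 11.88
tool_pos: [632.8, 7.3, 114.8]
tcp_rot: [-180.0, 0.1, -172.2]
ft_force: [0.3, -0.3, 0.3]
finger_gap: 85.2
grip_force: 0.0
```

{"name": "send_rows", "arguments": {
  "steps": [
    [[0,0,0],[0,0,0]],
    [[0,0,0],[0,0,0]],
    [[0,0,0],[0,0,0]],
    [[0,0,0],[0,0,0]],
    [[0,0,0],[0,0,0]],
    [[0,0,0],[0,0,0]],
    [[0,0,0],[0,0,0]],
    [[0,0,0],[0,0,0]]
  ],
  "fingers": 1,
  "squeeze": 60
}}

```text
time: 12.88
tool_pos: [632.5, 7.5, 114.0]
tcp_rot: [-180.0, 0.0, -172.1]
ft_force: [0.3, -0.7, 3.3]
finger_gap: 24.9
grip_force: 58.7
```

{"name": "send_rows", "arguments": {
  "steps": [
    [[0,0,0.7],[0,0,0]],
    [[0,0,1.3],[0,0,0]],
    [[-0.1,-0.8,1.3],[0,0,0]],
    [[-0.3,-2.2,1.3],[0,0,0]],
    [[-0.5,-3.4,1.3],[0,0,0]],
    [[-0.58,-3.84,1.3],[0,0,0]],
    [[-0.58,-3.84,1.3],[0,0,0]],
    [[-0.58,-3.84,0.7],[0,0,0]],
    [[-0.58,-3.84,0.15],[0,0,0]],
    [[-0.58,-3.84,0.03],[0,0,0]]
  ]
}}

```text
time: 14.12
tool_pos: [614.4, -106.8, 113.5]
tcp_rot: [180.0, -0.1, -172.1]
ft_force: [-6.0, 1.4, 16.2]
finger_gap: 24.9
grip_force: 62.0
```

{"name": "send_rows", "arguments": {
  "steps": [
    [[0,0,0],[0,0,0]],
    [[0,0,0],[0,0,0]]
  ]
}}

```text
time: 14.38
tool_pos: [614.5, -107.0, 113.6]
tcp_rot: [180.0, -0.1, -172.1]
ft_force: [-0.9, 0.8, -3.1]
finger_gap: 24.9
grip_force: 60.0
```

{"name": "send_rows", "arguments": {
  "steps": [
    [[0,0,0],[0,0,0]],
    [[0,0,0],[0,0,0]],
    [[0,0,0],[0,0,0]],
    [[0,0,0],[0,0,0]],
    [[0,0,1],[0,0,0]],
    [[0,0,2.4],[0,0,0]],
    [[0,0,2.4],[0,0,0]]
  ],
  "fingers": 0
}}

```text
time: 15.25
tool_pos: [617.5, -108.4, 191.8]
tcp_rot: [-179.8, 0.4, -172.1]
ft_force: [0.2, 0.9, 0.4]
finger_gap: 85.5
grip_force: 0.0
```

{"name": "send_rows", "arguments": {
  "steps": [
    [[0.1,1.5,0],[0,0,0]],
    [[0.2,3.3,0],[0,0,0]],
    [[0.3,5,0],[0,0,0]],
    [[0.45,6.7,0],[0,0,0]],
    [[0.55,7.85,0],[0,0,0]],
    [[0.55,7.85,0],[0,0,0]],
    [[0.55,7.85,0],[0,0,0]]
  ]
}}

```text
time: 16.12
tool_pos: [631.0, 127.4, 185.8]
tcp_rot: [-180.0, -0.1, -172.1]
ft_force: [-0.3, -0.2, 0.3]
finger_gap: 85.3
grip_force: 0.0
```

```bash
python3 - <<'E'
from meas import *
print(sense()['tool_pos'])
# blue bottle check in scene
b=box('bottle_blue','scene');s=S['scene'];print(b)
c,st=blob(s,s['img'].max(2)<55,*b);print(st,atz(s,*c,130))
cv2.imwrite('pics/c3.png',cv2.resize(s['img'][130:300,190:400][:,:,::-1],None,fx=3,fy=3))
E
```

```text
[631.25835116 126.64915297 186.2228082 ]
[221 198  34  59]
[234 197  12  21 209] [ 617.3144375  -108.41905532]
```

View pics/c3.png

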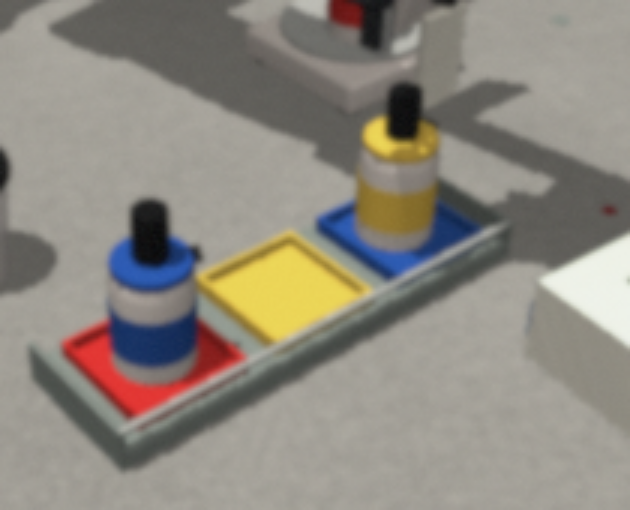

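Blue stands upright in the red tray, with its grip near crop (150,230). The yellow tray is empty, so yellow goes next.

{"name": "send_rows", "arguments": {
  "steps": [
    [[0.02,0.02,-1],[0,0,0]],
    [[0.02,0.02,-1.9],[0,0,0]],
    [[0.02,0.02,-2.37],[0,0,0]],
    [[0.02,0.02,-2.37],[0,0,0]]
  ]
}}

```text
time: 16.77
tool_pos: [631.2, 127.7, 114.3]
tcp_rot: [180.0, -0.1, -172.2]
ft_force: [-0.0, -0.2, 0.0]
finger_gap: 85.4
grip_force: 0.0
```

{"name": "send_rows", "arguments": {
  "steps": [
    [[0,0,0],[0,0,0]],
    [[0,0,0],[0,0,0]],
    [[0,0,0],[0,0,0]],
    [[0,0,0],[0,0,0]],
    [[0,0,0],[0,0,0]],
    [[0,0,0],[0,0,0]],
    [[0,0,0],[0,0,0]],
    [[0,0,0],[0,0,0]]
  ],
  "fingers": 1,
  "squeeze": 60
}}

```text
time: 17.77
tool_pos: [632.5, 128.3, 116.4]
tcp_rot: [-180.0, 0.1, -172.1]
ft_force: [-0.6, -2.1, 4.6]
finger_gap: 24.6
grip_force: 58.8
```

{"name": "send_rows", "arguments": {
  "steps": [
    [[0,0,0.7],[0,0,0]],
    [[0,0,1.3],[0,0,0]],
    [[0,-0.8,1.3],[0,0,0]],
    [[-0.1,-2.2,1.3],[0,0,0]],
    [[-0.2,-3.4,1.3],[0,0,0]],
    [[-0.21,-3.95,1.3],[0,0,0]],
    [[-0.21,-3.95,1.3],[0,0,0]],
    [[-0.21,-3.95,0.7],[0,0,0]],
    [[-0.21,-3.95,0.2],[0,0,0]],
    [[-0.21,-3.95,0.05],[0,0,0]]
  ]
}}

```text
time: 19.02
tool_pos: [625.2, 10.9, 116.4]
tcp_rot: [180.0, -0.1, -172.1]
ft_force: [-6.6, -0.1, 21.7]
finger_gap: 24.4
grip_force: 61.6
```

{"name": "send_rows", "arguments": {
  "steps": [
    [[0,0,0],[0,0,0]],
    [[0,0,0],[0,0,0]]
  ]
}}

```text
time: 19.27
tool_pos: [625.4, 10.7, 116.4]
tcp_rot: [180.0, -0.0, -172.1]
ft_force: [-1.3, 1.0, -0.6]
finger_gap: 24.6
grip_force: 59.4
```

{"name": "send_rows", "arguments": {
  "steps": [
    [[0,0,0],[0,0,0]],
    [[0,0,0],[0,0,0]],
    [[0,0,0],[0,0,0]],
    [[0,0,0],[0,0,0]],
    [[0,0,1],[0,0,0]],
    [[0,0,2.4],[0,0,0]],
    [[0,0,2.4],[0,0,0]],
    [[0,0,2.4],[0,0,0]]
  ],
  "fingers": 0
}}

```text
time: 20.27
tool_pos: [625.6, 9.9, 188.8]
tcp_rot: [-180.0, 0.0, -172.1]
ft_force: [0.7, -0.4, -0.1]
finger_gap: 85.4
grip_force: 0.0
```

{"name": "send_rows", "arguments": {
  "steps": [
    [[-0.1,-1.5,0],[0,0,0]],
    [[-0.2,-3,0],[0,0,0]],
    [[-0.35,-3.92,0],[0,0,0]],
    [[-0.35,-3.92,0],[0,0,0]],
    [[-0.35,-3.92,0],[0,0,0]],
    [[-0.35,-3.92,-1],[0,0,0]],
    [[-0.35,-3.92,-2],[0,0,0]],
    [[-0.35,-3.92,-2.47],[0,0,0]],
    [[-0.35,-3.92,-2.47],[0,0,0]]
  ]
}}

```text
time: 21.4
tool_pos: [614.3, -106.6, 113.5]
tcp_rot: [179.9, -0.1, -172.1]
ft_force: [-0.7, -0.4, -0.7]
finger_gap: 85.5
grip_force: 0.0
```

{"name": "send_rows", "arguments": {
  "steps": [
    [[0,0,0],[0,0,0]],
    [[0,0,0],[0,0,0]],
    [[0,0,0],[0,0,0]],
    [[0,0,0],[0,0,0]],
    [[0,0,0],[0,0,0]],
    [[0,0,0],[0,0,0]],
    [[0,0,0],[0,0,0]],
    [[0,0,0],[0,0,0]]
  ],
  "fingers": 1,
  "squeeze": 60
}}

```text
time: 22.4
tool_pos: [615.7, -107.6, 115.8]
tcp_rot: [-180.0, 0.1, -172.1]
ft_force: [-1.3, 0.6, 6.1]
finger_gap: 24.3
grip_force: 58.9
```

{"name": "send_rows", "arguments": {
  "steps": [
    [[0,0,1],[0,0,0]],
    [[0,0,2.5],[0,0,0]],
    [[0,0,4],[0,0,0]],
    [[0,0,5],[0,0,0]],
    [[0,0,5.1],[0,0,0]],
    [[0.1,1,5.1],[0,0,0]],
    [[0.2,2.6,5.1],[0,0,0]],
    [[0.4,4.4,5.1],[0,0,0]],
    [[0.5,6,5.1],[0,0,0]],
    [[0.6,7.2,5.1],[0,0,0]]
  ]
}}

```text
time: 23.65
tool_pos: [631.9, 110.3, 264.5]
tcp_rot: [180.0, -0.3, -172.1]
ft_force: [-0.3, -0.7, -3.2]
finger_gap: 24.3
grip_force: 59.5
```

{"name": "send_rows", "arguments": {
  "steps": [
    [[0.07,0.6,0],[0,0,0]],
    [[0.07,0.6,0],[0,0,0]],
    [[0.07,0.6,0],[0,0,0]]
  ]
}}

```text
time: 24.02
tool_pos: [635.1, 125.0, 267.0]
tcp_rot: [-180.0, -0.1, -172.2]
ft_force: [0.1, -0.5, -2.7]
finger_gap: 24.4
grip_force: 59.6
```

```bash
python3 -c "
from h import *
s=sense();print(s['tool_pos'],s['tcp_rot'],s['grip_force'])"
```

```text
[635.09439004 124.96732363 267.01363518] [-1.79960987e+02 -7.57484786e-02 -1.72196022e+02] 59.60577070713043
```

{"name": "send_rows", "arguments": {
  "steps": [
    [[0.02,0.03,-1],[0,0,0]],
    [[0.02,0.03,-2.4],[0,0,0]],
    [[0.02,0.03,-3.8],[0,0,0]],
    [[0.02,0.03,-4.5],[0,0,0]],
    [[0.02,0.03,-4.9],[0,0,0]],
    [[0.02,0.03,-5.05],[0,0,0]],
    [[0.02,0.03,-5.05],[0,0,0]],
    [[0.02,0.03,-5.05],[0,0,0]]
  ]
}}

```text
time: 25.02
tool_pos: [636.8, 127.4, 118.0]
tcp_rot: [-180.0, 0.1, -172.1]
ft_force: [0.1, -0.3, -3.4]
finger_gap: 24.5
grip_force: 59.6
```

{"name": "send_rows", "arguments": {
  "steps": [
    [[0,0,0],[0,0,0]],
    [[0,0,0],[0,0,0]],
    [[0,0,0],[0,0,0]],
    [[0,0,0],[0,0,0]],
    [[0,0,1],[0,0,0]],
    [[0,0,2.4],[0,0,0]],
    [[0,0,4],[0,0,0]],
    [[0,0,4],[0,0,0]],
    [[0,0,4],[0,0,0]]
  ],
  "fingers": 0
}}

```text
time: 26.15
tool_pos: [635.8, 127.2, 236.2]
tcp_rot: [180.0, 0.0, -172.1]
ft_force: [0.4, -0.7, -0.2]
finger_gap: 85.4
grip_force: 0.0
```

{"name": "send_rows", "arguments": {
  "steps": [
    [[-1.4,1.25,0],[0,0,0]],
    [[-2.7,2.45,0],[0,0,0]],
    [[-4,3.6,0],[0,0,0]],
    [[-5.3,4.8,0],[0,0,0]],
    [[-6.5,5.9,0],[0,0,0]],
    [[-7.08,6.4,0],[0,0,0]],
    [[-7.08,6.4,0],[0,0,0]],
    [[-7.08,6.4,-0.7],[0,0,0]],
    [[-7.08,6.4,-0.7],[0,0,0]]
  ]
}}

```text
time: 27.28
tool_pos: [422.6, 317.7, 212.5]
tcp_rot: [-179.9, -0.3, -172.2]
ft_force: [0.4, 0.2, 0.2]
finger_gap: 85.0
grip_force: 0.0
```

```bash
python3 - <<'E'
from meas import *
q=sense();print(q['tool_pos'],q['joint_pos'])
a=cv2.resize(S['scene']['img'][80:280,200:400][:,:,::-1],(500,500),interpolation=cv2.INTER_CUBIC)
b=cv2.resize(S['top']['img'][110:290,60:180][:,:,::-1],(300,450),interpolation=cv2.INTER_CUBIC)
c=np.zeros((500,800,3),np.uint8);c[:,:500]=a;c[:450,500:]=b;cv2.imwrite('pics/c4.png',c)
E
```

```text
[423.59867343 318.42155822 214.82782802] [ 3.13963424e+01 -2.84652803e+00  9.75863361e+01 -1.20299068e-02
  8.53586981e+01 -6.64106534e+01]
```

View pics/c4.png

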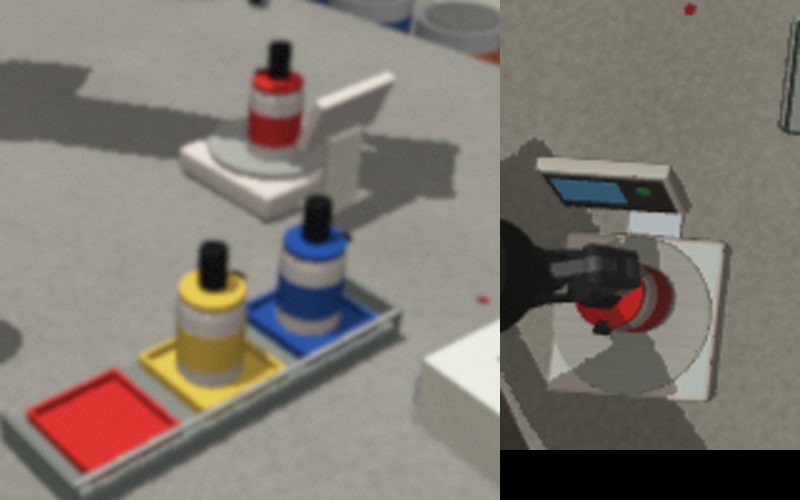

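Blue and yellow stand upright in their own trays. The gripper is now over the red bottle.

{"name": "send_rows", "arguments": {
  "steps": [
    [[0,0.02,-0.8],[0,0,0]],
    [[0,0.02,-1.6],[0,0,0]],
    [[0,0.02,-2.2],[0,0,0]],
    [[0,0.02,-2.5],[0,0,0]],
    [[0,0.02,-2.5],[0,0,0]]
  ]
}}

```text
time: 28.0
tool_pos: [423.4, 319.6, 140.1]
tcp_rot: [-180.0, -0.0, -172.2]
ft_force: [0.2, 0.0, -0.4]
finger_gap: 85.2
grip_force: 0.0
```

{"name": "send_rows", "arguments": {
  "steps": [
    [[0,0,0],[0,0,0]],
    [[0,0,0],[0,0,0]],
    [[0,0,0],[0,0,0]],
    [[0,0,0],[0,0,0]],
    [[0,0,0],[0,0,0]],
    [[0,0,0],[0,0,0]],
    [[0,0,0],[0,0,0]],
    [[0,0,0],[0,0,0]]
  ],
  "fingers": 1,
  "squeeze": 60
}}

```text
time: 29.0
tool_pos: [423.8, 319.8, 140.9]
tcp_rot: [180.0, 0.0, -172.1]
ft_force: [0.5, -2.3, 4.9]
finger_gap: 24.5
grip_force: 58.7
```

{"name": "send_rows", "arguments": {
  "steps": [
    [[0,0,1],[0,0,0]],
    [[0,0,2.5],[0,0,0]],
    [[0,0,3.8],[0,0,0]],
    [[0,-0.2,4.3],[0,0,0]],
    [[0.4,-1,4.3],[0,0,0]],
    [[1.1,-2.5,4.3],[0,0,0]],
    [[1.8,-4,4.3],[0,0,0]],
    [[2.5,-5.6,4.3],[0,0,0]],
    [[3.2,-7.2,4.3],[0,0,0]],
    [[3.6,-8,4.3],[0,0,0]]
  ]
}}

```text
time: 30.25
tool_pos: [531.1, 77.0, 267.0]
tcp_rot: [-180.0, -0.2, -172.3]
ft_force: [0.0, 0.2, -3.4]
finger_gap: 24.6
grip_force: 59.9
```

{"name": "send_rows", "arguments": {
  "steps": [
    [[0.7,-1.6,0],[0,0,0]],
    [[1.4,-3.1,0],[0,0,0]],
    [[2.1,-4.7,0],[0,0,0]],
    [[2.6,-5.8,0],[0,0,0]],
    [[2.79,-6.26,0],[0,0,0]],
    [[2.79,-6.26,0],[0,0,0]],
    [[2.79,-6.26,0],[0,0,0]],
    [[2.79,-6.26,0],[0,0,0]]
  ]
}}

```text
time: 31.25
tool_pos: [614.9, -106.7, 269.5]
tcp_rot: [180.0, 0.0, -172.1]
ft_force: [-0.1, 0.3, -3.3]
finger_gap: 24.6
grip_force: 60.1
```

```bash
python3 -c "
from h import *
s=sense();print(s['tool_pos'],s['tcp_rot'],s['grip_force'])"
```

```text
[ 614.93403309 -106.65581285  269.49324751] [ 1.79984491e+02  3.55609714e-03 -1.72050598e+02] 60.10079026222229
```

{"name": "send_rows", "arguments": {
  "steps": [
    [[0,-0.03,-1.2],[0,0,0]],
    [[0,-0.03,-2.6],[0,0,0]],
    [[0,-0.03,-3.9],[0,0,0]],
    [[0,-0.03,-4.6],[0,0,0]],
    [[0,-0.03,-4.9],[0,0,0]],
    [[0,-0.03,-5.07],[0,0,0]],
    [[0,-0.03,-5.07],[0,0,0]],
    [[0,-0.03,-5.07],[0,0,0]]
  ]
}}

```text
time: 32.25
tool_pos: [616.0, -109.1, 118.8]
tcp_rot: [-180.0, 0.1, -172.1]
ft_force: [-0.4, 0.2, -3.3]
finger_gap: 24.8
grip_force: 60.1
```

{"name": "send_rows", "arguments": {
  "steps": [
    [[0,0,0],[0,0,0]],
    [[0,0,0],[0,0,0]],
    [[0,0,0],[0,0,0]],
    [[0,0,0],[0,0,0]],
    [[0,0,1],[0,0,0]],
    [[0,0,2.4],[0,0,0]],
    [[0,0,4],[0,0,0]],
    [[-1,0,4.5],[0,0,0]],
    [[-3,1,4.5],[0,0,0]],
    [[-4,1,4.5],[0,0,0]]
  ],
  "fingers": 0
}}

```text
time: 33.5
tool_pos: [493.4, -77.7, 252.4]
tcp_rot: [180.0, 0.0, -172.1]
ft_force: [0.2, 0.0, 0.3]
finger_gap: 85.5
grip_force: 0.0
```

{"name": "send_rows", "arguments": {
  "steps": [
    [[0,2,0.2],[0,0,0]],
    [[0,4,0.4],[0,0,0]],
    [[0,6,0.4],[0,0,0]],
    [[0,8,0.4],[0,0,0]],
    [[0,10,0.4],[0,0,0]],
    [[0,11,0.4],[0,0,0]],
    [[0,11,0.4],[0,0,0]],
    [[0,11,0.4],[0,0,0]]
  ]
}}

```text
time: 34.5
tool_pos: [495.1, 250.6, 264.2]
tcp_rot: [-180.0, -0.0, -172.1]
ft_force: [-0.3, 0.7, 0.2]
finger_gap: 85.5
grip_force: 0.0
```

```bash
python3 - <<'E'
from meas import *
print(sense()['tool_pos'],sense()['time'])
for l in zu:
  for n,s in S.items():
    b=box(l,n)
    if b is None: continue
    c,st=blob(s,s['img'].max(2)<55,*b); print(l,n,atz(s,*c,130).round(1))
cv2.imwrite('pics/end.png',cv2.resize(np.vstack([S['top']['img'][100:290,40:450],S['scene']['img'][90:310,20:430]])[:,:,::-1],(600,600),interpolation=cv2.INTER_CUBIC))
E
```

```text
[495.37451929 249.99115085 264.35946673] 34.6
bottle_red top [ 616.6 -109. ]
bottle_red scene [ 618.1 -112. ]
bottle_blue top [635.5 130. ]
bottle_blue scene [638.5 126.8]
bottle_yellow top [624.1  10.5]
bottle_yellow scene [626.5   8. ]
```

View pics/end.png

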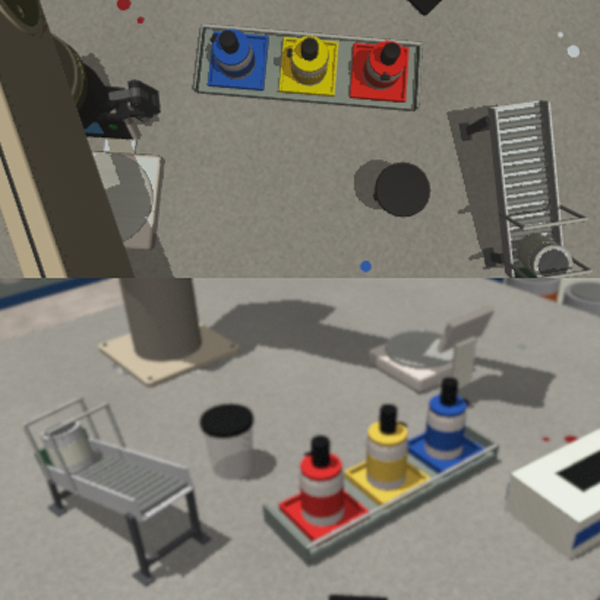

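All three bottles stand in the trays of their own colour, the tin is at the stop, and the cup hasn't moved.

```bash
python3 -c "
from h import *
print(order.hand_in())"
```

```text
the job is handed in; nothing more can be done
None
```

Job handed in at about 35 s: the red, blue and yellow bottles stand upright in their own trays, the tin rests against the green stop, and the cup is untouched.

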